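Open the gas lever to its second stop and start the burner

TASK

On the gas unit (the box whose lever ends in a flat paddle), push the lever away from you, on past its first click, until it sits at the second stop at the far end of its slot; only then press that unit's round start button fully down and let it come up again. Push and press only, never pinch the paddle; leave the twin unit with the ball lever as it is and do not knock or move the loose things about.

Things in the scene. Friction and masses are not known exactly. Their poses are not given: they have to be found in the camera images.
- gas_unit: The gas unit, the one to operate: a fixed flat-topped beige box, 180 mm (its x) by 140 mm (its y), 70 mm tall, the twin of the air unit except that its lever ends in a flat upright paddle. Origin at the centre of its underside; its x axis points along the lever's slot, away from the robot (turned by up to about 30 degrees); z up. The slot runs along x at y = +30 mm and the button is at y = -38 mm. The two units may stand either way round, left or right. The boxes do not move.
- gas_lever (a joint): travel of the paddle lever along the gas unit's +x, in m: 0 = closed (near end of the slot), 0.035 = first detent (click), 0.070 = second stop (far end of the slot, a hard stop). White marks beside the slot show the three places. A sprung detent with about 1 N of friction: it takes up to about 8 N to push out of each place; the crests lie near 0.0175 and 0.0525, and a few mm past a crest it snaps on to the next place by itself and stays there.
- paddle_face (a point): centre of the paddle's near face (the face towards the robot, facing the unit's -x), moving with the lever; axes as the gas unit's. The paddle is a white plate 44 mm wide (y), 36 mm tall, 16 mm thick (from this face towards +x), its lower edge 18 mm above the box's top and its upper edge 124 mm above the bench, on a thin steel stalk. With the lever closed, this point is at (-53, 30, 106) mm in the gas unit's frame.
- paddle_near: the near half (8 mm) of the paddle's thickness, the half to push against; its origin is at the foot of the stalk on the box's top, not on the paddle
- paddle_far: the far half (8 mm) of the paddle's thickness; its origin is at the foot of the stalk, as for the near half
- start_button (a joint): travel of the gas unit's start button, in m: 0 = up, 0.006 = fully down; a spring returns it, fully down takes 5 N
- start_button_top (a point): centre of the top of the gas unit's round grey start button (26 mm diameter, in a black collar 42 mm across), 88 mm above the bench at rest; at (-45, -38, 88) mm in the gas unit's frame; pressed straight down
- air_unit: The air unit, to be left alone: a box like the gas unit with the same button and slot, but its lever ends in a round ball. Same origin and axes as the gas unit.
- ball_center (a point): centre of the 30 mm white ball on the air unit's lever, 108 mm above the bench; the lever may stand anywhere along its slot
- air_button (a joint): travel of the air unit's button, in m: 0 = up, 0.006 = fully down
- vial_a: loose capped sample vial, 27 mm diameter, 68 mm tall, standing between the two units; origin at the centre of its underside; not part of the work
- vial_b: a second such vial, farther from the robot, also between the units; not part of the work
- bottle_a: loose white bottle, 42 mm diameter, 85 mm tall, on the left side; origin at the centre of its underside; not part of the work
- bottle_b: the same kind of bottle on the right side; not part of the work
- beaker: loose glass beaker, 70 mm diameter, 85 mm tall, on the left; origin at the centre of its underside; not part of the work
- screwdriver: loose 150 mm screwdriver lying on the right side; origin under its middle; not part of the work

How it is judged:
By the outcome, as a careful person would: the job done as asked, in the order asked, and still so for the second after the job is handed in, with the robot touching nothing.
It also fails if it takes over 43 s, if anything falls off the work surface, if the arm or the gripper's body presses on something with over 40 N, if the wrist force passes 120 N, or if a joint passes its speed limit or range.

ROBOT

A 6-joint arm with a two-finger parallel gripper is mounted at the origin on the work surface. World frame = base frame: x ahead of the robot, y to its left, z up, the work surface at z = 0. Lengths are in m, angles in rad, forces in N, time in s.
With the tool pointing down it reaches from about 0.25 to 0.775 m from the base axis. Payload 4 kg.
Tool frame: the origin (TCP) lies midway between the tips of the shut fingers; the grasp point (between the pads) lies 19 mm behind it; z points along the fingers, y is the line along which they close (so a half turn about z gives the same grasp; the last joint's range is limited). The gripper opens to 94 mm and grips with 3 to 60 N. Pads are 16 mm wide; open, the fingers measure 119 mm over their backs; the gripper's body (75 mm by 177 mm) begins 78 mm behind the grasp point.
Start: joints at [1.071, 0.087, 1.371, -0, 1.684, -0.103], TCP at [0.213, 0.507, 0.206] pointing down, gripper open.
Joint ranges: [-3.1, 3.1], [-0.76, 2.03], [0.27, 2.55], [-1.08, 4.22], [0.17, 2.65], [-2.57, 2.57]. Speed limits (rad/s): [2.79, 2.79, 3.14, 3.14, 3.14, 3.14].

INTERFACE

Orientations are given as [roll, pitch, yaw] about the fixed x, y, z axes, in that order (R = Rz(yaw) Ry(pitch) Rx(roll)).
In Python, from bench import get_obs, snapshot, close_job gives the robot as it stands. The module is installed in compiled form; this text tells all that it offers.
- The arm moves only by the tool drive_tool, never from a script. Its argument "commands" is a list of rows, each a list of 6 numbers: the shift along the tool's x, y, z in units of 0.04 m (1.0 is 0.04 m), then the turn, a rotation vector about the tool's x, y, z in units of 0.1 rad (1.0 is 0.1 rad). In form: [[dx, dy, dz, wx, wy, wz], ...]. A call has 1 to 20 rows; each row shifts and turns the commanded pose from where the row before left it, along the tool's axes as they then stand; what a row does not reach is not made up. A row lasts 1/8 s, in which the tool goes at most 62.5 mm and 10.7 degrees, less where a joint would pass 70% of its speed; a pose out of reach is approached as far as the arm can. A call with a number of a shift or a turn outside -1 to 1 is refused whole. A call with a gripper value outside its range is refused whole. "gripper" is the closure, from 0 (fully open) to 1 (shut), set as the call begins (left out, the last holds). The fingers move at their own pace and stop on an object; the grip force is fixed at half the most. Time passes only in rows, so rows that do not move let the fingers close. It gives the time, the measured TCP pose, the force, the opening and the grip force at its end, in the units of the state.
- get_obs(): the state, without advancing time (a new reading comes with each control period).
- snapshot(name): name is "side" or "top" or "wrist"; returns a dict with "image" (400x640x3 uint8, blue, green, red), "range_z" (400x640 float32, m along the optical axis (not along the pixel's ray), 0 where there is no reading), "fx", "fy", "cx", "cy" (pixels), "rvec" (rotation vector, rad) and "tvec" (3), from world to camera coordinates, as OpenCV has them. Camera axes: x right, y down, z forward; pixel columns grow to the right and rows downward; lengths in m; the calibration is good to about 2 mm. A picture is of the moment at which its call begins.
- close_job(): hands the job in; it is judged then, once.
The state is a dict: "time": time; "joint_positions": joint angles; "qvel": joint speeds; "joint_torque": joint torques, N m; "tool_pos": TCP position; "ee_rot": TCP orientation; "wrist_force": force on the tool from outside, world axes, zero at the start; "wrist_torque": the same for the moment, N m; "width": finger opening in m; "finger_force": force on a finger pad.
Only numpy, scipy, OpenCV 4.12 (cv2) and the standard library are available. Lean on these libraries where they do the work, as an engineer would, in place of code of your own. Each camera call takes 0.05 s, during which the arm holds its last target. There are 200 camera calls.

## Working session

There is one attempt and no reset: what is moved stays moved. The work goes in short steps, Python scripts to look and compute and a tool call to move; the robot and the scene stay as the last step left them, time stands still between calls to the robot, and variables do not carry over. Pictures are saved under pics/ and viewed, at most 10 in all, crops included, and the job is handed in when it is done.

Besides the shell and the picture viewer there is one more tool, called after "Request:" by a JSON object that holds its "op" and its "data", one argument or row to a line. drive_tool: Moves the arm, as the interface text tells. Its arguments: {"type":"object","properties":{"commands":{"type":"array"},"gripper":{"type":"number"}},"required":["commands"]}

```bash
mkdir -p pics
cat > h.py <<'E'
import numpy as np, cv2, pickle
from bench import get_obs, snapshot, close_job
def snap(n,f):
    s=snapshot(n); cv2.imwrite(f'pics/{f}.png',s['image']); pickle.dump(s,open(f'{f}.pkl','wb')); return s
def load(f): return pickle.load(open(f'{f}.pkl','rb'))
def ray(s,u,v):
    R=cv2.Rodrigues(np.array(s['rvec'],float))[0]; t=np.array(s['tvec'],float).ravel()
    return -R.T@t, R.T@np.array([(u-s['cx'])/s['fx'],(v-s['cy'])/s['fy'],1.])
def atz(s,u,v,z):
    o,d=ray(s,u,v); return o+d*(z-o[2])/d[2]
def dep(s,u,v):
    o,d=ray(s,u,v); return o+d*s['range_z'][int(v),int(u)]
def proj(s,P):
    return cv2.projectPoints(np.array(P,float).reshape(-1,3),np.array(s['rvec'],float),np.array(s['tvec'],float),np.array([[s['fx'],0,s['cx']],[0,s['fy'],s['cy']],[0,0,1.]]),None)[0].reshape(-1,2)
E
python3 - <<'E'
from h import *
snap('top','top0');snap('side','side0')
o=get_obs();print(o['time'],o['tool_pos'],o['ee_rot'],o['wrist_force'])
E
```

```text
0.1 [0.21232966 0.5068608  0.20442804] [-3.13966080e+00 -2.20827258e-04  2.74479996e+00] [-0.14238802 -0.0835518   0.11336736]
```

View pics/top0.png

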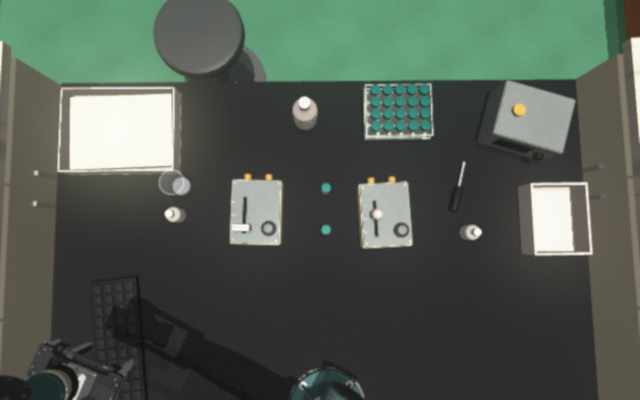

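View pics/side0.png

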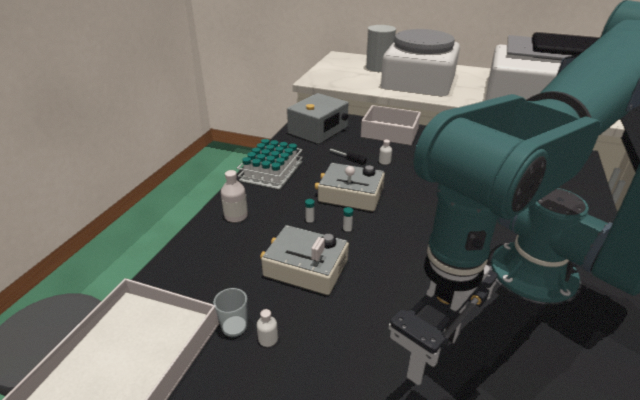

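The gas unit with the paddle is at top-image ≈(256,212): paddle (240,228), button (268,228). The air unit is at about (385,215). Next I'll fit the gas unit's pose from the range image.

Run:
```python
from h import *
s=load('top0'); g=[[dep(s,u,v) for u in range(215,300)] for v in range(165,260)]; g=np.array(g)
P=g.reshape(-1,3)
print('hist',np.histogram(P[:,2],bins=[-.02,.02,.05,.06,.065,.07,.075,.08,.09,.1,.11,.12,.13,.15])[0])
T=P[(P[:,2]>.058)&(P[:,2]<.135)]
r=cv2.minAreaRect(T[:,:2].astype(np.float32)*1000);print('rect mm',r)
for n,(lo,hi) in {'btn':(.079,.1),'pad':(.112,.135)}.items():
    Q=P[(P[:,2]>lo)&(P[:,2]<hi)];print(n,len(Q),Q.mean(0),Q.min(0),Q.max(0))
im=s['image'][165:260,215:300]
cv2.imwrite('pics/crop.png',cv2.resize(im,None,fx=6,fy=6,interpolation=cv2.INTER_CUBIC))
print(s['fx'],ray(s,320,200)[0])
for k,(u,v) in {'pad':(240,228),'btn':(268.5,228)}.items(): print(k,atz(s,u,v,.124 if k=='pad' else .088))
```

```text
hist [4651  126   44  162 1274 1466   59   91   67    1    5  100    1]
rect mm ((548.6966552734375, 189.97525024414062), (141.4302215576172, 178.2533721923828), 89.13886260986328)
btn 175 [0.50185413 0.1537979  0.0863912 ] [0.48103028 0.13374244 0.07904604] [0.52181782 0.19999066 0.0965636 ]
pad 105 [0.50411294 0.22036123 0.12458212] [0.49729458 0.19937917 0.11209225] [0.51086317 0.24197135 0.1303232 ]
392.22721960069066 [0.47841157 0.03583339 1.1505673 ]
pad [0.50277568 0.2212441  0.124     ]
btn [0.50251438 0.15105431 0.088     ]
```

View pics/crop.png

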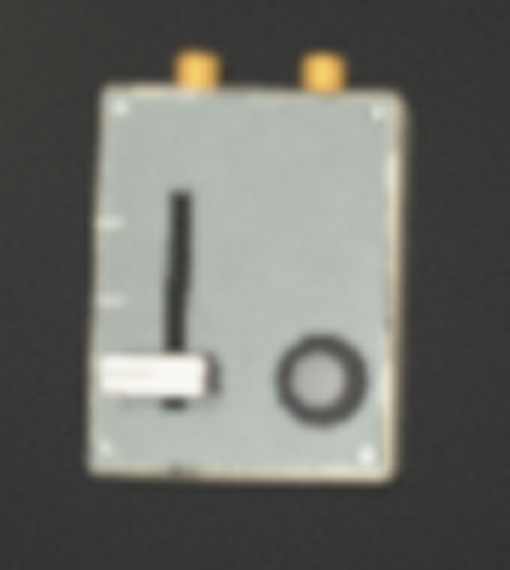

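Gas unit: centre ≈(0.549, 0.190), yaw ≈ -1.7°. The rectangle size agrees (178×141 mm), and so does the paddle height (0.124 m). The paddle's near face is at x≈0.4965, y≈0.221, and the button is at (0.5025, 0.1525). Next: shut the fingers, square up and move to a spot in front of the paddle, staying high.

Request:
{"op": "drive_tool", "data": {
  "commands": [
    [0,0,0,0,0,-0.915],
    [0,0,0,0,0,-0.915],
    [0,0,0,0,0,-0.915],
    [0,0,0,0,0,-0.915],
    [-0.77,-0.87,0,0,0,0],
    [-0.77,-0.87,0,0,0,0],
    [-0.77,-0.87,0,0,0,0],
    [-0.77,-0.87,0,0,0,0],
    [-0.77,-0.87,0,0,0,0],
    [-0.77,-0.87,0,0,0,0],
    [-0.77,-0.87,0,0,0,0],
    [-0.77,-0.87,0,0,0,0],
    [0,0,0,0,0,0],
    [0,0,0,0,0,0]
  ],
  "gripper": 1
}}

```text
time: 1.85
tool_pos: [0.4498, 0.2217, 0.2051]
ee_rot: [3.141, -0.001, 3.111]
wrist_force: [0.2, 1.0, -0.4]
width: 0.0003
finger_force: 0.0
```

Request:
{"op": "drive_tool", "data": {
  "commands": [
    [0,0,0.88,0,0,0],
    [0,0,0.88,0,0,0],
    [0,0,0.88,0,0,0],
    [-0.25,0,0,0,0,0],
    [-0.25,0,0,0,0,0],
    [-0.25,0,0,0,0,0],
    [0,0,0,0,0,0]
  ]
}}

```text
time: 2.72
tool_pos: [0.482, 0.2208, 0.1014]
ee_rot: [3.141, 0.003, 3.11]
wrist_force: [-0.2, 0.3, -0.3]
width: 0.0003
finger_force: 0.0
```

Run:
```python
from h import *
s=snap('side','s1')
cv2.imwrite('pics/s1c.png',cv2.resize(s['image'][190:310,240:400],None,fx=4,fy=4,interpolation=cv2.INTER_CUBIC))
```

```text
(no output)
```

View pics/s1c.png

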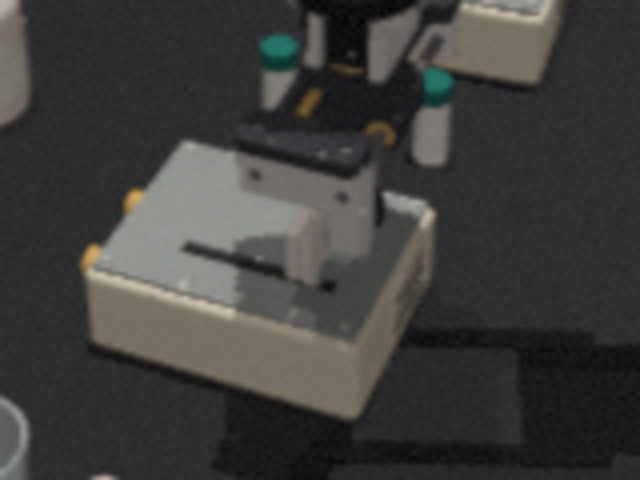

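The side crop shows the shut fingers just behind the paddle (crop ≈(305,245)), not yet touching. The finger bracket sits just above paddle height, so I'll rise 4 mm and then push slowly.

Request:
{"op": "drive_tool", "data": {
  "commands": [
    [0,0,-0.1,0,0,0],
    [-0.1,0,0,0,0,0],
    [-0.1,0,0,0,0,0],
    [-0.1,0,0,0,0,0],
    [-0.1,0,0,0,0,0],
    [0,0,0,0,0,0]
  ]
}}

```text
time: 3.52
tool_pos: [0.494, 0.2201, 0.1039]
ee_rot: [-3.141, -0.006, 3.111]
wrist_force: [-7.1, 0.2, 4.6]
width: 0.0003
finger_force: 3.5
```

Request:
{"op": "drive_tool", "data": {
  "commands": [
    [-0.1,0,0,0,0,0],
    [-0.1,0,0,0,0,0],
    [-0.1,0,0,0,0,0],
    [-0.1,0,0,0,0,0],
    [-0.1,0,0,0,0,0],
    [-0.1,0,0,0,0,0],
    [0,0,0,0,0,0]
  ]
}}

```text
time: 4.4
tool_pos: [0.5207, 0.2192, 0.1038]
ee_rot: [3.142, 0.0, 3.11]
wrist_force: [-0.1, -0.4, 0.1]
width: 0.0003
finger_force: 0.0
```

Request:
{"op": "drive_tool", "data": {
  "commands": [
    [-0.1,0,0,0,0,0],
    [-0.1,0,0,0,0,0],
    [-0.1,0,0,0,0,0],
    [-0.1,0,0,0,0,0],
    [-0.1,0,0,0,0,0],
    [-0.1,0,0,0,0,0],
    [-0.1,0,0,0,0,0],
    [-0.1,0,0,0,0,0],
    [0,0,0,0,0,0]
  ]
}}

```text
time: 5.52
tool_pos: [0.5528, 0.2182, 0.1038]
ee_rot: [3.141, 0.0, 3.111]
wrist_force: [0.1, -1.2, 0.1]
width: 0.0002
finger_force: 0.0
```

Request:
{"op": "drive_tool", "data": {
  "commands": [
    [-0.06,0,0,0,0,0],
    [-0.05,0,0,0,0,0],
    [-0.05,0,0,0,0,0],
    [0,0,0,0,0,0]
  ]
}}

```text
time: 6.02
tool_pos: [0.5587, 0.2181, 0.1039]
ee_rot: [3.141, 0.0, 3.111]
wrist_force: [-0.2, 0.2, -0.2]
width: 0.0006
finger_force: 0.0
```

Request:
{"op": "drive_tool", "data": {
  "commands": [
    [0.25,0,0,0,0,0],
    [0.5,0,0,0,0,0],
    [0,0,-0.6,0,0,0],
    [0,0,-0.9,0,0,0],
    [0,0,-0.5,0,0,0],
    [0.6,-0.6,0,0,0,0],
    [0.5,-0.9,0,0,0,0],
    [0.8,-0.7,0,0,0,0],
    [0.8,-0.7,0,0,0,0],
    [0.8,-0.7,0,0,0,0],
    [0,0,0,0,0,0]
  ]
}}

```text
time: 7.4
tool_pos: [0.3824, 0.0786, 0.1841]
ee_rot: [3.142, 0.001, 3.109]
wrist_force: [1.1, -0.2, 0.6]
width: 0.0002
finger_force: 0.0
```

Run:
```python
from h import *
s=snap('top','t2');w=snap('side','s2')
a=cv2.resize(s['image'][165:260,215:300],(425,475),interpolation=cv2.INTER_CUBIC)
b=cv2.resize(w['image'][190:310,240:360],(375,375)); b=cv2.copyMakeBorder(b,0,100,0,0,cv2.BORDER_CONSTANT)
cv2.imwrite('pics/c2.png',np.hstack([a,b]))
```

```text
(no output)
```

View pics/c2.png

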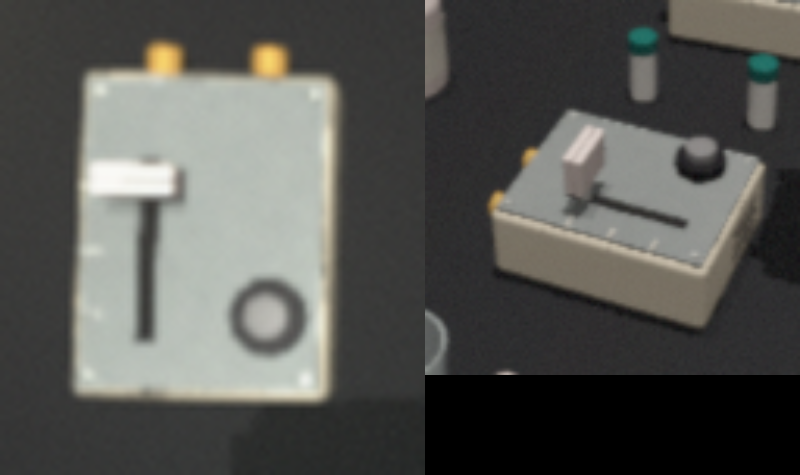

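The lever is at the far end of its slot: the paddle shifted ≈26.5 px, which is 69 mm. The button is at (268.2, 228.2), so ≈(0.5025, 0.152). Next I'll move above it.

Request:
{"op": "drive_tool", "data": {
  "commands": [
    [-0.735,0.48,0,0,0,0],
    [-0.735,0.48,0,0,0,0],
    [-0.735,0.48,0,0,0,0],
    [-0.735,0.48,0,0,0,0],
    [0,0,0.7,0,0,0],
    [0,0,0.8,0,0,0],
    [0,0,0.6,0,0,0],
    [0,0,0,0,0,0]
  ]
}}

```text
time: 8.5
tool_pos: [0.5028, 0.1531, 0.0969]
ee_rot: [-3.141, -0.006, 3.112]
wrist_force: [-0.0, -0.7, 0.0]
width: 0.0004
finger_force: 0.0
```

Request:
{"op": "drive_tool", "data": {
  "commands": [
    [0,0,0.06,0,0,0],
    [0,0,0.06,0,0,0],
    [0,0,0.06,0,0,0],
    [0,0,0.06,0,0,0],
    [0,0,0.06,0,0,0],
    [0,0,0,0,0,0],
    [0,0,0,0,0,0]
  ]
}}

```text
time: 9.38
tool_pos: [0.5046, 0.1526, 0.0885]
ee_rot: [3.141, 0.001, 3.111]
wrist_force: [0.1, 1.5, 4.7]
width: 0.0005
finger_force: 1.7
```

Request:
{"op": "drive_tool", "data": {
  "commands": [
    [0,0,0.05,0,0,0],
    [0,0,0.05,0,0,0],
    [0,0,0,0,0,0]
  ]
}}

```text
time: 9.75
tool_pos: [0.5047, 0.1526, 0.0861]
ee_rot: [3.141, 0.002, 3.111]
wrist_force: [-2.0, -0.3, 11.4]
width: 0.0007
finger_force: 5.8
```

Request:
{"op": "drive_tool", "data": {
  "commands": [
    [0,0,0.06,0,0,0],
    [0,0,0.06,0,0,0],
    [0,0,0,0,0,0],
    [0,0,0,0,0,0]
  ]
}}

```text
time: 10.25
tool_pos: [0.5049, 0.1527, 0.0857]
ee_rot: [3.141, 0.004, 3.111]
wrist_force: [-9.3, -3.3, 28.6]
width: 0.0005
finger_force: 14.2
```

Run:
```python
from h import *
w=snap('side','s3');cv2.imwrite('pics/c3.png',cv2.resize(w['image'][170:300,250:380],(780,590)[::-1] if 0 else (600,600),interpolation=cv2.INTER_CUBIC))
o=get_obs();print(o['tool_pos'],o['wrist_force'],o['wrist_torque'])
```

```text
[0.50491711 0.15267471 0.08576023] [-9.83788473 -1.62193417 29.2338657 ] [-0.37665738  2.00127373  0.04604731]
```

View pics/c3.png

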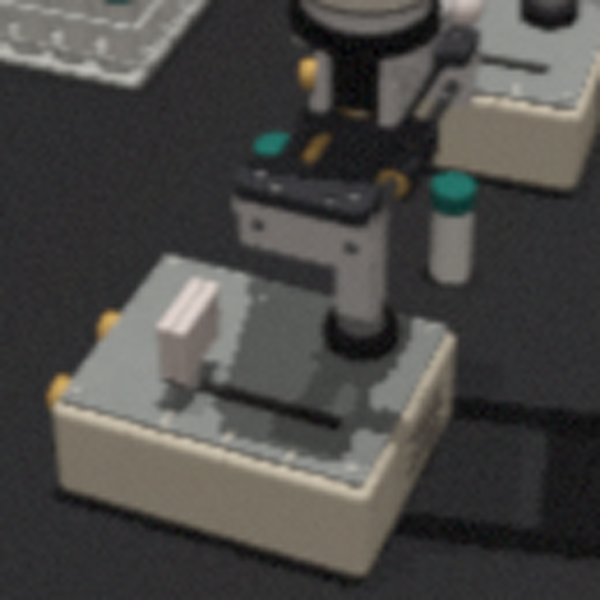

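Force reads 29 N against a firm stop at z≈0.0857, above the expected 0.082. The finger looks centred on the button, with the collar visible all round it. I'll check the collar height in the earlier range image before trusting that.

Run:
```python
from h import *
for f in('top0','t2'):
    s=load(f)
    print(f);print(np.array([[round(dep(s,u,v)[2]*1000) for u in range(258,280)] for v in range(219,238)]))
```

```text
top0
[[  69   72   68   69   69   71   69   73   72   73   73   71   70   74
    69   68   68   69   70   72   68   68]
 [  69   68   72   67   67   70   72   71   70   68   71   70   70   66
    69   71   67   69   72   68   73   61]
 [  71   72   70   72   72   69   72   71   83   79   82   78   69   72
  1151   71   69   70   71   69   69   59]
 [  72   70   71   63   70   69   85   81   78   84   84   82   81   80
    81   71   73   66   73   67   70   62]
 [  69   71   67   68   73   82   82   80   82   83   80   82   80   83
    78   81   70   69   70   71   68   67]
 [  70   71   72   75   81   83   84   80   93   93   92   92   84   85
    82   84   76   73   70   72   70   68]
 [  72   70   70   82   83   82   84   94   91   95   94   94   93   84
    83   82   81   71   76   67   70   62]
 [  69   66   72   77   83   78   90   97   90   91   92   93   92   91
    84   82   85   81   71   71   71   65]
 [  71   71   73   83   80   92 1151   93   95   94   93   94   92   93
    90   79   81   80   71   70   75   66]
 [  71   66   74   81   79   91   95   91   91   95   92   9
[... 2579 characters left out ...]
 68   67]
 [  73   70   68   68   80   82   83   92   89   89   95   92   90   83
    80   85   78   69   69   70   69   64]
 [  73   68   71   66   82   82   82   82   82   83   77   82   84   82
    84   78   71   72   70   73   71   64]
 [  69   71   67   69   68   85   80   80   81   80   82   82   81   82
    80   79   66   67   70   72   71   61]
 [  74   72   69   73   71   69   71   81   88   80   82   82   84   82
    69   70   70   70   72   68   73   65]
 [  72   71   68   71   68   70   70   73   70   73   76   71   66   68
    70   70   69   72   72   66   72   64]
 [  72   72   71   70   73   69   71   68   70   73   70   69   74   69
    70   71   68   70   69   69   69   66]]
```

The range image puts this button's top at about 92 mm and the collar at about 82 mm. A 6 mm stroke therefore ends at 86 mm, which matches the stop I measured, so the button is fully down and the collar isn't carrying the load. Now I'll lift straight up and clear.

Request:
{"op": "drive_tool", "data": {
  "commands": [
    [0,0,-0.1,0,0,0],
    [0,0,-0.2,0,0,0],
    [0,0,-0.6,0,0,0],
    [0,0,-1,0,0,0],
    [0,0,-1,0,0,0],
    [0.9,0,0,0,0,0],
    [0.9,0,0,0,0,0],
    [0.9,0,0,0,0,0],
    [0.9,0,0,0,0,0],
    [0,0,0,0,0,0],
    [0,0,0,0,0,0]
  ]
}}

```text
time: 11.68
tool_pos: [0.3604, 0.1569, 0.1944]
ee_rot: [-3.141, -0.001, 3.111]
wrist_force: [0.1, 0.0, 0.2]
width: 0.0003
finger_force: 0.0
```

Run:
```python
from h import *
s=snap('top','t4');cv2.imwrite('pics/c4.png',cv2.resize(s['image'][150:260,150:490],(800,259),interpolation=cv2.INTER_CUBIC))
print('btn z',np.median([dep(s,u,v)[2] for u in range(265,271) for v in range(226,231)]))
a=load('top0')['image'];d=cv2.absdiff(a,s['image']).max(2)[150:250,150:490]>60
print(np.argwhere(d).min(0)+150 if d.any() else 0,np.argwhere(d).max(0)+150,d.sum())
o=get_obs();print(o['wrist_force'],o['time'])
```

```text
btn z 0.0924989229311054
[197 233] [231 251] 159
[ 0.90838143 -1.55751076  0.61064755] 11.725
```

View pics/c4.png

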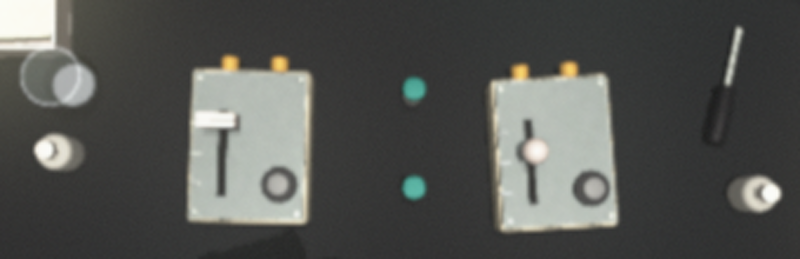

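The paddle is at the far stop (crop ≈(215,119)) and the button is back up. Only pixels around the paddle changed, so everything else is where it was and the arm is clear.

```bash
python3 -c "
from bench import close_job
print(close_job())"
```

```text
the job is handed in; nothing more can be done
None
```

I pushed the gas lever past its first click to the second stop, then pressed the start button fully down and let it come back up; nothing else moved, and the job is handed in at about 12 s of robot time, with no verdict returned.

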